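# Get the doming block out from behind the bottle, tin and punch

## Task

The steel doming block is boxed in at the back of the bench tidy by the amber bottle, the blue tin and the big steel punch: stand those three upright in the red tray first, then set the doming block gently and flat on the middle of the hardwood round. With the block there, put the bottle, the tin and the punch each back, upright, on the very spot in the tidy where it stood at the start, and do not tip any of them or disturb the swage block, the little green-lidded tin or the stag casting.

Things in the scene. Friction and masses are not known exactly. Their poses are not given: they have to be found in the camera images.
- doming_block: the thing to fetch: bright steel cube, 46 mm on each edge, about 0.7 kg, with one 26 mm round hollow in its top face and small dark dimples. Origin: centre of its underside; x and y square to its side faces, z up. Stands at the middle of the back of the tidy, about 10 mm in front of the tidy's back board, about square to the tidy
- bottle: small amber glass bottle with paper label and black screw cap: body 50 mm diameter, straight up to 78 mm, cap 30 mm diameter from 89 to 105 mm (overall height 105 mm), about 0.2 kg. Origin: centre of its underside, z up. Stands in the tidy beside or in front of the doming block, some 6 to 14 mm from it
- tin: round blue lidded tin with a white ring on the lid: 51 mm diameter (lid 52 mm, from 76 mm up), 90 mm high, about 0.26 kg. Origin: centre of its underside, z up. Stands in the tidy beside or in front of the doming block, some 5 to 13 mm from it
- punch: big polished-steel doming punch standing on its flat end: 33 mm diameter, straight up to 79 mm, rounded ball end on top, 95.5 mm high, about 0.5 kg. Origin: centre of its underside, z up. Stands in the tidy beside or in front of the doming block, some 14 to 22 mm from it
- tray: fixed shallow red tray, outside 280 mm along its x, 120 mm along its y, 14 mm high, walls and floor 4 mm thick. Origin: centre of its underside (inner floor 4 mm above it), z up. Side area for the three things while they are out of the way
- round: fixed round of end-grain hardwood, 130 mm diameter, dark rim and growth rings, top face 40 mm above its origin. Origin: centre of its underside, z up
- tidy: fixed open-fronted plywood bench tidy, 160 mm in x, 250 mm in y. Origin: centre of its underside; x points to its back, y to its left end, z up. Floor 12 mm above the origin; back board 12 mm thick, top 42 mm above the origin; ends 8 mm thick, tops at 36 mm. The block stands at about x = 35, y = 0 mm; bottle, tin and punch, in any arrangement, at about (35, 58), (35, -58) and (-24, 0) mm
- swage_block: bystander: dark steel swage block with a channel in each side, 40 x 40 mm, 35 mm high, in one front corner of the tidy. Origin: centre of its underside
- stag: bystander: ivory-coloured cast stag's head with antlers on its cut neck, 50 mm diameter at the foot, about 130 mm high, antlers 90 mm across, on the bench in front of the tidy. Origin: centre of its underside; muzzle to -x
- solder_tin: bystander: small round steel tin with a green lid, 42 mm across and 19 mm high, in the other front corner of the tidy. Origin: centre of its underside
Not all that is in view belongs to the job. What is shaped like the punch but yellow is not meant.

How it is judged:
By the outcome, as a careful person would: the job done as asked, in the order asked, and still so for the second after the job is handed in, with the robot touching nothing.
It also fails if it takes over 141 s, if anything falls off the work surface, if the arm or the gripper's body presses on something with over 40 N, if the wrist force passes 120 N, or if a joint passes its speed limit or range.

## Robot

A 6-joint arm with a two-finger parallel gripper is mounted at the origin on the work surface. World frame = base frame: x ahead of the robot, y to its left, z up, the work surface at z = 0. Lengths are in m, angles in rad, forces in N, time in s.
With the tool pointing down it reaches from about 0.375 to 0.9 m from the base axis. Payload 3.1 kg.
Tool frame: the origin (TCP) lies on the centre line of the jaws, within the pads' length; the fingertips stand 19 mm ahead of it and the grasp point (between the pads) is the TCP; z points along the fingers, y is the line along which they close (so a half turn about z gives the same grasp; the last joint's range is limited). The gripper opens to 85 mm and grips with 20 to 120 N. Pads are 22 mm wide; open, the fingers measure 114 mm over their backs; the gripper's body (76 mm by 85 mm) begins 54 mm behind the grasp point. The pads swing forward as they close: fully open they stand 13 mm farther back than shut.
Start: joints at [-1.325, 0.527, 1.433, -0, 1.181, -0.178], TCP at [0.257, -0.57, 0.25] pointing down, gripper open.
Joint ranges: [-3.08, 3.08], [-0.75, 2.2], [0.22, 2.44], [-1.43, 4.57], [0, 2.65], [-2.85, 2.85]. Speed limits (rad/s): [2.79, 2.79, 3.14, 3.14, 3.14, 3.14].

## Interface

Orientations are given as a unit quaternion [w, x, y, z].
In Python, from station import bot gives the robot as it stands.
- The arm moves only by the tool apply_moves, never from a script. Its argument "motion" is a list of rows, each a list of 5 numbers: the shift along the tool's x, y, z in mm, then the turn about the tool's z in degrees, then the opening, from 0 (shut) to 1 (fully open). In form: [[tx, ty, tz, spin, claw], ...]. A call has 1 to 10 rows; each row is the pose to reach, as a shift and turn from the pose commanded when the call began, along the tool's axes at that moment; what a row does not reach only later rows make up. A row lasts 1/8 s, in which the tool goes at most 62.5 mm and 10.7 degrees, less where a joint would pass 70% of its speed; a pose out of reach is approached as far as the arm can. A call with a gripper value outside its range is refused whole. The fingers move at their own pace and stop on an object; "squeeze" is the grip in N (left out, the last holds). Time passes only in rows, so rows that repeat a pose let the fingers close. It gives the time, the measured TCP pose, the force, the opening and the grip force at its end, in the units of the state.
- bot.state(): the state, without advancing time (a new reading comes with each control period).
- bot.grab_frame(name): name is "scene" or "side" or "wrist"; returns a dict with "pixels" (480x640x3 uint8, red, green, blue), "intrinsics" (3x3 intrinsics, pixels), "distortion" ([k1, k2, p1, p2, k3] as OpenCV has them; the pictures are not rectified), "world_to_cam" (4x4, takes a point from world to camera coordinates). Camera axes: x right, y down, z forward; pixel columns grow to the right and rows downward; lengths in m; the calibration is good to about 2 mm. A picture is of the moment at which its call begins. There is no depth.
- bot.close_job(): hands the job in; it is judged then, once.
The state is a dict: "time": time; "qpos": joint angles; "dq": joint speeds; "joint_efforts": joint torques, N m; "ee_pos": TCP position; "ee_rot": TCP orientation; "contact_force": force on the tool from outside, world axes, zero at the start; "torque": the same for the moment, N m; "width": finger opening in m; "gripper_force": force on a finger pad.
Only numpy, scipy, OpenCV 4.12 (cv2) and the standard library are available. Lean on these libraries where they do the work, as an engineer would, in place of code of your own. Each camera call takes 0.05 s, during which the arm holds its last target. There are 200 camera calls.

## Working session

There is one attempt and no reset: what is moved stays moved. The work goes in short steps, Python scripts to look and compute and a tool call to move; the robot and the scene stay as the last step left them, time stands still between calls to the robot, and variables do not carry over. Pictures are saved under pics/ and viewed, at most 14 in all, crops included, and the job is handed in when it is done.

Besides the shell and the picture viewer there is one more tool, called as name(argument=value, ...), one argument or row to a line, values as JSON. apply_moves: Moves the arm, as the interface text tells. Its arguments: {"type":"object","properties":{"motion":{"type":"array","items":{"type":"array","items":{"type":"number"}}},"squeeze":{"type":"number"}},"required":["motion"]}

```bash
ls; mkdir -p pics
cat > h.py <<'E'
import numpy as np, cv2, json
from station import bot
def snap(n,f):
    r=bot.grab_frame(n); cv2.imwrite(f'pics/{f}.png',cv2.cvtColor(r['pixels'],cv2.COLOR_RGB2BGR))
    np.savez(f'pics/{f}.npz',K=r['intrinsics'],D=r['distortion'],T=r['world_to_cam']); return r
def load(f):
    d=np.load(f'pics/{f}.npz'); return d['K'],np.array(d['D'],float),d['T']
def px2w(f,pts,z):
    K,D,T=load(f); u=cv2.undistortPoints(np.array(pts,float).reshape(-1,1,2),K,D).reshape(-1,2)
    R,t=T[:3,:3],T[:3,3]; c=-R.T@t; d=np.c_[u,np.ones(len(u))]@R
    s=(np.broadcast_to(z,len(u))-c[2])/d[:,2]; return c+s[:,None]*d
def w2px(f,P):
    K,D,T=load(f); r,_=cv2.Rodrigues(T[:3,:3]); return cv2.projectPoints(np.array(P,float).reshape(-1,1,3),r,T[:3,3].copy(),K,D)[0].reshape(-1,2)
E
python3 - <<'E'
from h import *
np.set_printoptions(precision=4,suppress=True)
for n in('scene','side','wrist'):
    snap(n,n+'0'); K,D,T=load(n+'0'); print(n,-T[:3,:3].T@T[:3,3],T[2,:3],K[0,0],D)
print(bot.state())
a=[cv2.imread(f'pics/{n}0.png') for n in('scene','side','wrist')]
E
```

```text
pics
scene [1.1648 0.2907 0.6419] [-0.6776 -0.319  -0.6627] 436.9053994969082 [-0.0548  0.      0.      0.      0.    ]
side [-0.0939  0.6299  0.656 ] [ 0.6051 -0.5746 -0.5511] 544.953168337993 [-0.0956  0.      0.      0.      0.    ]
wrist [ 0.3227 -0.5396  0.3727] [-0.261  -0.1159 -0.9583] 371.2823679656366 [0.0207 0.     0.     0.     0.    ]
{'time': 0.15, 'qpos': array([-1.3255,  0.5283,  1.4336, -0.    ,  1.1814, -0.1785]), 'dq': array([-0.0007, -0.0039, -0.0038, -0.0001, -0.0021,  0.0003]), 'joint_efforts': array([  0.0002, -44.2743, -17.8276,  -0.0001,   0.0056,  -0.    ]), 'ee_pos': array([ 0.2569, -0.5692,  0.2496]), 'ee_rot': array([-0.0008,  0.9776,  0.2103, -0.    ]), 'contact_force': array([-0.4306, -0.29  ,  0.1434]), 'torque': array([-0.03  , -0.0126, -0.0081]), 'gripper_force': 0.0, 'width': 0.0859444997542185}
```

View pics/scene0.png

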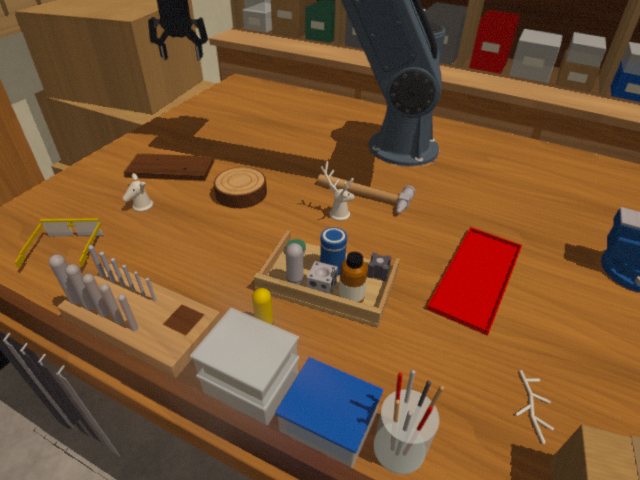

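View pics/side0.png

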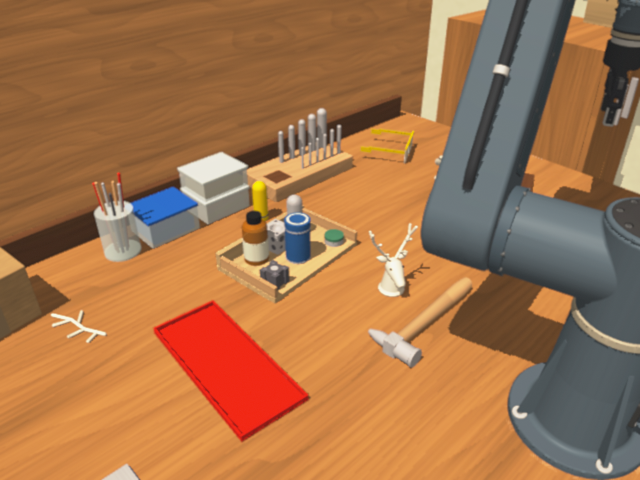

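Scene: amber bottle (354,278), blue tin (333,250), steel punch (294,263), doming block (322,275), dark swage block (380,266), green-lidded tin (296,246), red tray (476,278), round (240,186), and stag (340,200). The yellow punch at (262,305) is a decoy, as are the steel punches in the rack (60–130, 290). A second white head at (137,195) is not the stag.

Run:
```python
from h import *
a=cv2.imread('pics/scene0.png')[220:325,250:410]; cv2.imwrite('pics/c1.png',cv2.resize(a,None,fx=5,fy=5,interpolation=cv2.INTER_CUBIC))
a=cv2.imread('pics/side0.png')[175:300,210:365]; cv2.imwrite('pics/c2.png',cv2.resize(a,None,fx=4.8,fy=4.8,interpolation=cv2.INTER_CUBIC))
```

```text
(no output)
```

View pics/c1.png

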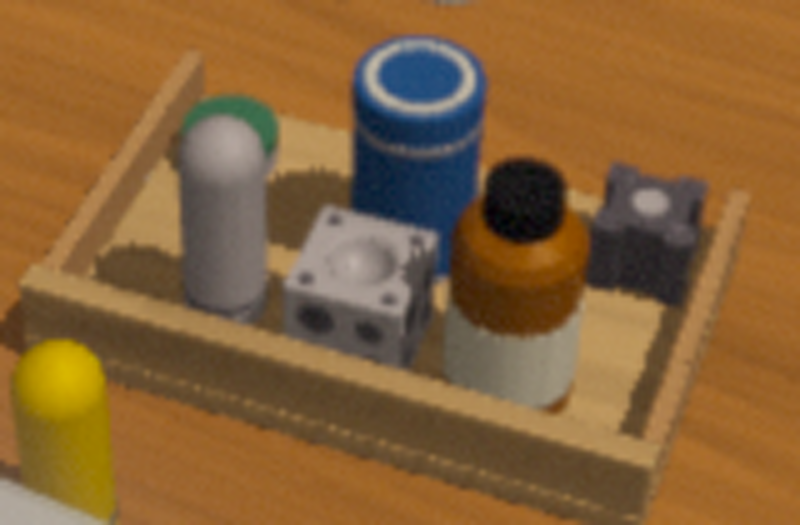

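View pics/c2.png

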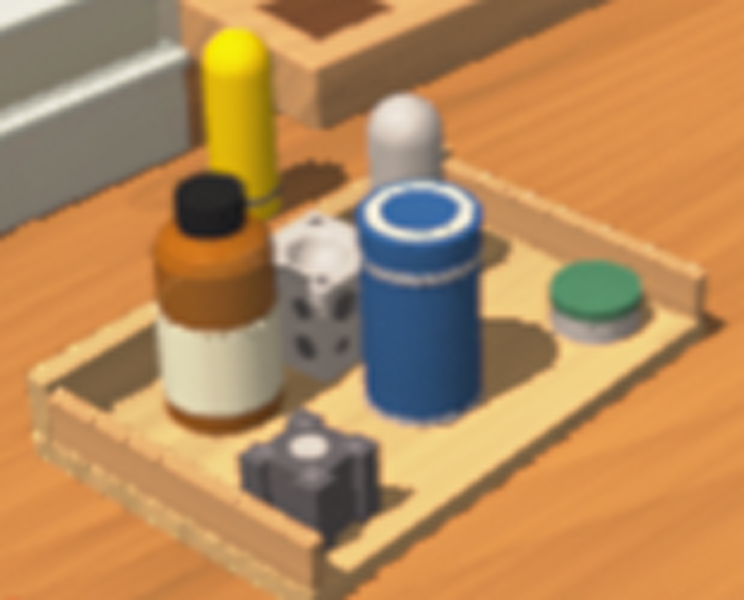

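```bash
cat > m.py <<'E'
from h import *
np.set_printoptions(precision=4,suppress=True)
S=lambda p:np.array(p,float)/5+[250,220]
D=lambda p:np.array(p,float)/4.8+[210,175]
def tri(fs,ps):
    A=[];b=[]
    for f,p in zip(fs,ps):
        w=px2w(f,[p],0.)[0]; K,d,T=load(f); c=-T[:3,:3].T@T[:3,3]; n=(w-c)/np.linalg.norm(w-c)
        P=np.eye(3)-np.outer(n,n); A.append(P); b.append(P@c)
    return np.linalg.lstsq(np.vstack(A),np.hstack(b),rcond=None)[0]
if __name__=='__main__':
    for n,s,d,z in [('tin',(420,76),(420,211),.102),('cap',(525,178),(211,192),.117),('punch',(224,155),(405,132),.091),('block',(362,260),(320,255),.058),('green',(230,125),(596,290),.031),('swage',(653,203),(309,446),.047)]:
        print(n,px2w('scene0',[S(s)],z)[0],px2w('side0',[D(d)],z)[0],'tri',tri(['scene0','side0'],[S(s),D(d)]))
    print('tidy back top outer',px2w('scene0',[S((25,290)),S((648,468))],.042))
    print('tidy front end tops',px2w('scene0',[S((195,55)),S((740,195))],.036), px2w('side0',[D((322,560)),D((702,275))],.036))
    print('tidy front bottom',px2w('side0',[D((325,598)),D((705,325))],.0))
    print('tray sc',px2w('scene0',[(472,230),(521,242),(486,328),(430,306)],.014))
    print('tray sd',px2w('side0',[(154,330),(213,303),(307,396),(242,437)],.014))
    print('round',px2w('scene0',[(241,180)],.04),'stag',px2w('scene0',[(340,214)],.005),px2w('side0',[(391,289)],.005))
    print('hammer',px2w('scene0',[(405,198),(320,180)],.02))
E
python3 m.py
```

```text
tin [0.5778 0.0384 0.102 ] [0.5774 0.0343 0.102 ] tri [0.5765 0.0367 0.102 ]
cap [0.6275 0.102  0.117 ] [0.6271 0.101  0.117 ] tri [0.627  0.1015 0.1169]
punch [ 0.6413 -0.0123  0.091 ] [ 0.6433 -0.0163  0.091 ] tri [ 0.6412 -0.0132  0.092 ]
block [0.6373 0.044  0.058 ] [0.6336 0.0416 0.058 ] tri [0.6349 0.0419 0.0564]
green [ 0.5667 -0.0522  0.031 ] [ 0.5625 -0.0536  0.031 ] tri [ 0.5641 -0.0543  0.0291]
swage [0.5457 0.1278 0.047 ] [0.5451 0.1228 0.047 ] tri [0.5443 0.1257 0.0472]
tidy back top outer [[ 0.6965 -0.0695  0.042 ]
 [ 0.6694  0.1729  0.042 ]]
tidy front end tops [[ 0.5386 -0.0849  0.036 ]
 [ 0.5134  0.1547  0.036 ]] [[ 0.4992  0.1558  0.036 ]
 [ 0.5339 -0.0899  0.036 ]]
tidy front bottom [[ 0.5152  0.1424  0.    ]
 [ 0.5416 -0.1026 -0.    ]]
tray sc [[0.318  0.2705 0.014 ]
 [0.3083 0.3793 0.014 ]
 [0.5899 0.353  0.014 ]
 [0.5854 0.2464 0.014 ]]
tray sd [[0.5858 0.3595 0.014 ]
 [0.5752 0.2443 0.014 ]
 [0.3033 0.2655 0.014 ]
 [0.3119 0.3804 0.014 ]]
round [[ 0.4253 -0.2861  0.04  ]] stag [[ 0.3946 -0.0275  0.005 ]] [[ 0.3864 -0.0291  0.005 ]]
hammer [[ 0.2786  0.0952  0.02  ]
 [ 0.3056 -0.1256  0.02  ]]
```

```bash
cat > go.py <<'E'
import sys,numpy as np
from station import bot
from scipy.spatial.transform import Rotation as R
# usage: go.py x y z theta [x y z theta ...]: targets in mm/deg, printed as rows
s=bot.state(); q=s['ee_rot']; r=R.from_quat([q[1],q[2],q[3],q[0]]); M=r.as_matrix(); th=np.degrees(np.arctan2(M[1,0],M[0,0]))
print('t',round(s['time'],2),'tcp',np.round(s['ee_pos']*1e3,1),'th',round(th,1),'tilt',round(np.degrees(np.arccos(-M[2,2])),2),'F',np.round(s['contact_force'],1),'w',round(s['width']*1e3,1),'g',round(s['gripper_force'],1),'q6',round(s['qpos'][5],2))
a=np.array(sys.argv[1:],float).reshape(-1,4)
for t in a:
    print(t,'->',np.round(M.T@(t[:3]-s['ee_pos']*1e3),1),'spin',round(-((t[3]-th+180)%360-180),1))
E
python3 go.py 598 96 230 96.4
python3 - <<'E'
from m import *
print('yellow',tri(['scene0','side0'],[S((58,380)),D((238,68))]))
E
```

```text
t 0.15 tcp [ 256.9 -569.2  249.6] th 24.3 tilt 0.09 F [-0.4 -0.3  0.1] w 85.9 g 0.0 q6 -0.18
[598.   96.  230.   96.4] -> [ 584.5 -466.    20.5] spin -72.1
yellow [ 0.7562 -0.014   0.0788]
```

apply_moves(
  motion=[
    [58,-47,2,-7,1],
    [116,-93,4,-14,1],
    [175,-140,6,-21,1],
    [233,-186,8,-28,1],
    [292,-233,10,-36,1],
    [350,-280,12,-43,1],
    [409,-326,14,-50,1],
    [467,-373,16,-58,1],
    [526,-420,18,-65,1],
    [584,-466,20,-72,1],
  ],
)

```text
time: 1.4
ee_pos: [0.5425, -0.0117, 0.2335]
ee_rot: [0.0, 0.666, 0.746, -0.0]
contact_force: [0.4, -0.9, 0.5]
width: 0.0856
gripper_force: 0.0
```

apply_moves(
  motion=[
    [0,0,0,0,1],
    [0,0,0,0,1],
    [0,0,0,0,1],
    [0,0,0,0,1],
  ],
)

```text
time: 1.9
ee_pos: [0.5415, -0.015, 0.2337]
ee_rot: [-0.0, 0.668, 0.744, -0.0]
contact_force: [0.2, -0.2, 0.3]
width: 0.0853
gripper_force: 0.0
```

```bash
python3 go.py 598 96 230 96.4; python3 -c "
from h import *
snap('wrist','w1')"
```

```text
t 1.9 tcp [541.5 -15.  233.7] th 96.1 tilt 0.01 F [ 0.2 -0.2  0.3] w 85.3 g 0.0 q6 -0.34
[598.   96.  230.   96.4] -> [104.4  68.1   3.7] spin -0.3
```

View pics/w1.png

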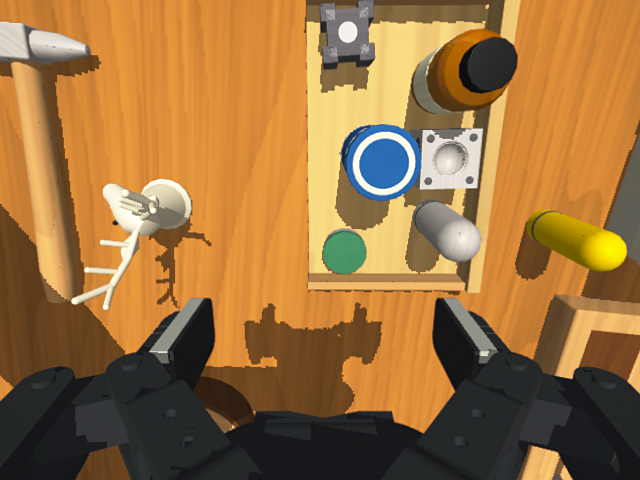

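The wrist view shows the tidy with the bottle cap at (488,64), tin lid (384,162), block top (450,158), punch ball (459,241), swage block (347,32) and solder tin (345,250). The yellow decoy is outside at (580,240).

```bash
python3 - <<'E'
from m import *
for n,p,z in [('tin',(384,162.5),.102),('cap',(488,64.5),.117),('punch',(459,240.5),.091),('block',(450.5,157.5),.058),('green',(345,250),.031),('swage',(347,32),.047)]:
    print(n,px2w('w1',[p],z)[0])
print('block corners',px2w('w1',[(421,130),(482,128),(480,188),(420,189)],.058))
print('tidy corners front-right end top, back right',px2w('w1',[(308,291),(468,291),(480,293)],[.036,.036,.042]))
print('back board top inner pts',px2w('w1',[(469,291),(503,8)],.042))
print('stag top',px2w('w1',[(166,205)],.01))
a=cv2.imread('pics/w1.png')[20:280,330:510]; cv2.imwrite('pics/c3.png',cv2.resize(a,None,fx=2.3*1.3,fy=2.3,interpolation=cv2.INTER_CUBIC) if 0 else cv2.resize(a[90:],None,fx=4,fy=3.5) if 0 else cv2.resize(a[85:],None,fx=3.4,fy=3.4,interpolation=cv2.INTER_CUBIC))
E
python3 go.py 598 96 230 96.4
```

```text
tin [0.5766 0.0365 0.102 ]
cap [0.626  0.1002 0.117 ]
punch [ 0.643  -0.0154  0.091 ]
block [0.6355 0.0423 0.058 ]
green [ 0.5649 -0.0521  0.031 ]
swage [0.5437 0.1238 0.047 ]
block corners [[0.6086 0.0604 0.058 ]
 [0.6549 0.0667 0.058 ]
 [0.664  0.021  0.058 ]
 [0.6162 0.0152 0.058 ]]
tidy corners front-right end top, back right [[ 0.5347 -0.0947  0.036 ]
 [ 0.6844 -0.0785  0.036 ]
 [ 0.6929 -0.0767  0.042 ]]
back board top inner pts [[ 0.6825 -0.0758  0.042 ]
 [ 0.6568  0.1521  0.042 ]]
stag top [[ 0.3924 -0.0324  0.01  ]]
t 1.95 tcp [541.5 -14.9 233.7] th 96.1 tilt 0.01 F [-0.7 -0.1  0.4] w 85.4 g 0.0 q6 -0.34
[598.   96.  230.   96.4] -> [104.2  68.    3.7] spin -0.3
```

View pics/c3.png

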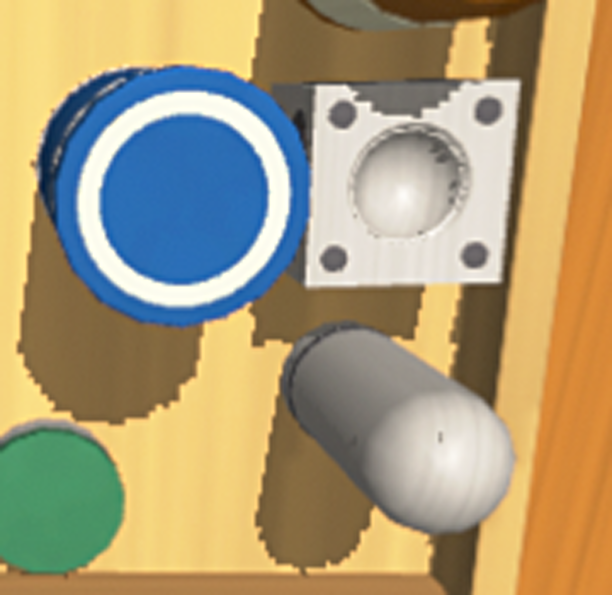

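```bash
python3 go.py 626 101 230 96.4 626 101 80 96.4
```

```text
t 1.95 tcp [541.5 -14.9 233.7] th 96.1 tilt 0.01 F [-0.7 -0.1  0.4] w 85.4 g 0.0 q6 -0.34
[626.  101.  230.   96.4] -> [106.2  96.4   3.7] spin -0.3
[626.  101.   80.   96.4] -> [106.2  96.4 153.7] spin -0.3
```

apply_moves(
  motion=[
    [35,32,1,0,1],
    [70,64,2,0,1],
    [106,96,4,0,1],
    [106,96,20,0,1],
    [106,96,50,0,1],
    [106,96,85,0,1],
    [106,96,120,0,1],
    [106,96,145,0,1],
    [106,96,154,0,1],
    [106,96,154,0,1],
  ],
  squeeze=30,
)

```text
time: 3.2
ee_pos: [0.6251, 0.1013, 0.0792]
ee_rot: [-0.001, 0.668, 0.744, -0.001]
contact_force: [0.3, -0.1, 1.2]
width: 0.0858
gripper_force: 0.0
```

```bash
python3 go.py 626 101 80 96.4
```

```text
t 3.2 tcp [625.1 101.3  79.2] th 96.2 tilt 0.08 F [ 0.3 -0.1  1.2] w 85.8 g 0.0 q6 -0.12
[626.  101.   80.   96.4] -> [-0.4  0.8 -0.8] spin -0.2
```

apply_moves(
  motion=[
    [0,1,0,0,0.7],
    [0,1,0,0,0.5],
    [0,1,0,0,0.3],
    [0,1,0,0,0.3],
    [0,1,0,0,0.3],
    [0,1,0,0,0.3],
  ],
)

```text
time: 3.95
ee_pos: [0.6279, 0.1024, 0.0811]
ee_rot: [0.001, 0.667, 0.745, 0.001]
contact_force: [0.3, 0.4, 5.5]
width: 0.0495
gripper_force: 31.0
```

```bash
python3 go.py 626 101 80 96.4 527 305 230 175.4 527 305 74 175.4
```

```text
t 3.95 tcp [627.9 102.4  81.1] th 96.3 tilt 0.19 F [0.3 0.4 5.5] w 49.5 g 31.0 q6 -0.12
[626.  101.   80.   96.4] -> [-1.2 -2.1  1.1] spin -0.1
[527.  305.  230.  175.4] -> [ 212.4  -77.6 -149.3] spin -79.1
[527.  305.   74.  175.4] -> [212.5 -78.1   6.7] spin -79.1
```

apply_moves(
  motion=[
    [0,0,-15,0,0.3],
    [0,0,-45,0,0.3],
    [0,0,-80,0,0.3],
    [20,-7,-90,-9,0.3],
    [55,-20,-90,-19,0.3],
    [90,-33,-90,-29,0.3],
    [125,-46,-90,-39,0.3],
    [160,-58,-90,-49,0.3],
    [190,-70,-90,-59,0.3],
    [212,-78,-90,-69,0.3],
  ],
)

```text
time: 5.2
ee_pos: [0.524, 0.3057, 0.1695]
ee_rot: [-0.001, 0.125, 0.992, -0.0]
contact_force: [-0.2, -0.6, -2.2]
width: 0.0491
gripper_force: 31.9
```

apply_moves(
  motion=[
    [0,0,10,-5,0.3],
    [0,0,30,-10,0.3],
    [0,0,50,-10,0.3],
    [0,0,70,-10,0.3],
    [0,0,85,-10,0.3],
    [0,0,91,-10,0.3],
    [0,0,91,-10,0.3],
  ],
)

```text
time: 6.08
ee_pos: [0.5258, 0.3046, 0.0784]
ee_rot: [-0.0, 0.041, 0.999, -0.0]
contact_force: [0.3, -0.5, -3.0]
width: 0.0491
gripper_force: 31.9
```

```bash
python3 go.py 527 305 73 175.4; python3 -c "
from h import *
snap('side','s2')"
```

```text
t 6.08 tcp [525.8 304.6  78.4] th 175.3 tilt 0.04 F [ 0.3 -0.5 -3. ] w 49.1 g 31.9 q6 -1.15
[527.  305.   73.  175.4] -> [-1.2  0.5  5.4] spin -0.1
```

View pics/s2.png

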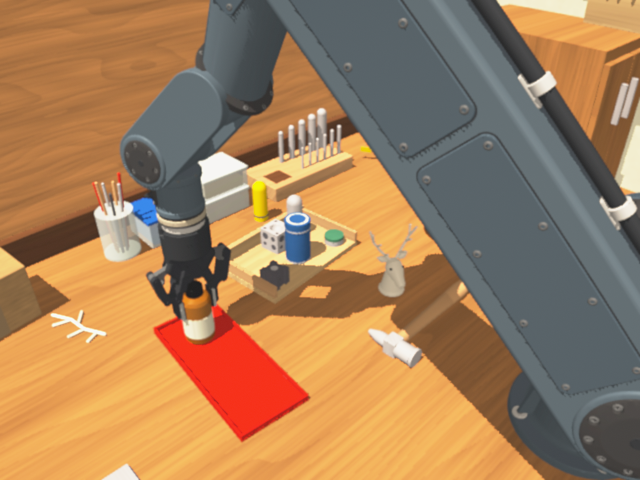

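The side view shows the bottle upright over the far end of the tray at (198,320), with the other things undisturbed.

apply_moves(
  motion=[
    [0,0,2,0,0.3],
    [0,0,4,0,0.3],
    [0,0,5,0,0.3],
    [0,0,5.5,0,0.3],
    [0,0,5.5,0,0.3],
  ],
)

```text
time: 6.75
ee_pos: [0.526, 0.3046, 0.0731]
ee_rot: [0.0, 0.041, 0.999, 0.0]
contact_force: [0.5, -0.4, -2.7]
width: 0.0491
gripper_force: 32.0
```

apply_moves(
  motion=[
    [0,0,0.5,0,0.3],
    [0,0,1,0,0.3],
    [0,0,1.5,0,0.3],
    [0,0,1.5,0,0.3],
  ],
)

```text
time: 7.25
ee_pos: [0.5262, 0.3046, 0.073]
ee_rot: [0.0, 0.041, 0.999, 0.0]
contact_force: [-2.1, -0.8, 7.4]
width: 0.0493
gripper_force: 32.8
```

apply_moves(
  motion=[
    [0,0,-1,0,0.7],
    [0,0,-1,0,1],
    [0,0,-1,0,1],
    [0,0,-1,0,1],
    [0,0,-20,0,1],
    [0,0,-60,0,1],
    [0,0,-100,0,1],
    [0,0,-125,0,1],
  ],
)

```text
time: 8.25
ee_pos: [0.5269, 0.305, 0.2002]
ee_rot: [0.002, 0.041, 0.999, 0.001]
contact_force: [0.2, 0.1, -0.0]
width: 0.0861
gripper_force: 0.0
```

```bash
python3 go.py 577 36.5 200 187 577 36.5 66 187
```

```text
t 8.25 tcp [526.9 305.  200.2] th 175.3 tilt 0.25 F [ 0.2  0.1 -0. ] w 86.1 g 0.0 q6 -1.15
[577.   36.5 200.  187. ] -> [ -72.  -263.4    0. ] spin -11.7
[577.   36.5  66.  187. ] -> [ -71.5 -263.7  134. ] spin -11.7
```

apply_moves(
  motion=[
    [-12,-43,0,-2,1],
    [-25,-93,0,-4,1],
    [-40,-148,0,-6,1],
    [-56,-203,0,-8,1],
    [-67,-245,0,-10,1],
    [-72,-263,0,-12,1],
    [-72,-263,0,-12,1],
  ],
)

```text
time: 9.12
ee_pos: [0.5767, 0.0351, 0.1978]
ee_rot: [0.001, -0.062, 0.998, -0.0]
contact_force: [-0.2, 0.4, -0.2]
width: 0.0852
gripper_force: 0.0
```

```bash
python3 go.py 577 36.5 66 187
```

```text
t 9.12 tcp [576.7  35.1 197.8] th -172.9 tilt 0.11 F [-0.2  0.4 -0.2] w 85.2 g 0.0 q6 -1.83
[577.   36.5  66.  187. ] -> [ -0.3   1.4 131.8] spin 0.1
```

apply_moves(
  motion=[
    [0,1,20,0,1],
    [0,1,55,0,1],
    [0,1,90,0,1],
    [0,1,120,0,1],
    [0,1,131,0,1],
    [0,1,131,0,1],
    [0,1,131,0,1],
  ],
)

```text
time: 10.0
ee_pos: [0.5768, 0.0378, 0.0669]
ee_rot: [0.001, -0.064, 0.998, -0.0]
contact_force: [0.0, -0.3, -0.3]
width: 0.0854
gripper_force: 0.0
```

apply_moves(
  motion=[
    [0,0,0,0,0.7],
    [0,0,0,0,0.5],
    [0,0,0,0,0.3],
    [0,0,0,0,0.3],
    [0,0,0,0,0.3],
    [0,0,0,0,0.3],
  ],
)

```text
time: 10.75
ee_pos: [0.5766, 0.0373, 0.0666]
ee_rot: [0.001, -0.063, 0.998, -0.0]
contact_force: [-0.6, -0.7, 6.1]
width: 0.0504
gripper_force: 28.2
```

```bash
python3 go.py 447 312 156 175.4 447 312 58 175.4
```

```text
t 10.75 tcp [576.6  37.3  66.6] th -172.7 tilt 0.1 F [-0.6 -0.7  6.1] w 50.4 g 28.2 q6 -1.83
[447.  312.  156.  175.4] -> [ 93.6 288.9 -89.7] spin 11.9
[447.  312.   58.  175.4] -> [ 93.8 288.9   8.3] spin 11.9
```

apply_moves(
  motion=[
    [0,0,-15,0,0.3],
    [0,0,-45,0,0.3],
    [0,0,-80,0,0.3],
    [14,43,-90,2,0.3],
    [31,94,-90,4,0.3],
    [48,148,-90,6,0.3],
    [65,202,-90,8,0.3],
    [82,252,-90,10,0.3],
    [94,289,-90,12,0.3],
    [94,289,-90,12,0.3],
  ],
)

```text
time: 12.0
ee_pos: [0.4439, 0.3144, 0.1558]
ee_rot: [-0.001, 0.039, 0.999, 0.0]
contact_force: [-0.5, 0.3, -3.4]
width: 0.0503
gripper_force: 30.4
```

apply_moves(
  motion=[
    [0,0,15,0,0.3],
    [0,0,45,0,0.3],
    [0,0,75,0,0.3],
    [0,0,90,0,0.3],
    [0,0,95,0,0.3],
    [0,0,96,0,0.3],
    [0,0,96.5,0,0.3],
    [0,0,96.5,0,0.3],
  ],
)

```text
time: 13.0
ee_pos: [0.4465, 0.3126, 0.0599]
ee_rot: [0.001, 0.041, 0.999, 0.0]
contact_force: [0.5, -0.2, -2.8]
width: 0.0502
gripper_force: 30.4
```

apply_moves(
  motion=[
    [0,0,0.5,0,0.3],
    [0,0,1,0,0.3],
    [0,0,1.5,0,0.3],
    [0,0,2,0,0.3],
    [0,0,2,0,0.3],
  ],
)

```text
time: 13.62
ee_pos: [0.4462, 0.3124, 0.0585]
ee_rot: [0.0, 0.041, 0.999, 0.0]
contact_force: [-1.6, -0.9, 9.1]
width: 0.0499
gripper_force: 31.2
```

apply_moves(
  motion=[
    [0,0,-1,0,0.7],
    [0,0,-1,0,1],
    [0,0,-1,0,1],
    [0,0,-1,0,1],
    [0,0,-20,0,1],
    [0,0,-60,0,1],
    [0,0,-105,0,1],
    [0,0,-140,0,1],
  ],
)

```text
time: 14.62
ee_pos: [0.4463, 0.3124, 0.1987]
ee_rot: [0.001, 0.041, 0.999, 0.0]
contact_force: [0.9, 0.8, -0.1]
width: 0.0853
gripper_force: 0.0
```

```bash
python3 go.py 642.5 -14.5 200 97
```

```text
t 14.62 tcp [446.3 312.4 198.7] th 175.3 tilt 0.07 F [ 0.9  0.8 -0.1] w 85.3 g 0.0 q6 -1.08
[642.5 -14.5 200.   97. ] -> [-222.5 -309.6   -1.2] spin 78.3
```

apply_moves(
  motion=[
    [-20,-28,-1,8,1],
    [-45,-63,-1,17,1],
    [-75,-105,-1,27,1],
    [-105,-147,-1,37,1],
    [-137,-190,-1,47,1],
    [-168,-233,-1,57,1],
    [-197,-274,-1,67,1],
    [-217,-301,-1,76,1],
    [-222,-310,-1,78,1],
    [-222,-310,-1,78,1],
  ],
)

```text
time: 15.88
ee_pos: [0.6411, -0.0147, 0.1976]
ee_rot: [-0.001, 0.66, 0.751, -0.0]
contact_force: [-0.7, -0.0, 0.8]
width: 0.0855
gripper_force: 0.0
```

```bash
python3 go.py 642.5 -14.5 70 97
```

```text
t 15.88 tcp [641.1 -14.7 197.6] th 97.3 tilt 0.09 F [-0.7 -0.   0.8] w 85.5 g 0.0 q6 -0.33
[642.5 -14.5  70.   97. ] -> [-1.000e-01  1.600e+00  1.276e+02] spin 0.3
```

apply_moves(
  motion=[
    [0,1,20,0,1],
    [0,1,55,0,1],
    [0,1,90,0,1],
    [0,1,120,0,1],
    [0,1,128,0,1],
    [0,1,128,0,1],
    [0,1,128,0,1],
  ],
)

```text
time: 16.75
ee_pos: [0.6437, -0.0145, 0.0716]
ee_rot: [0.001, 0.66, 0.751, 0.001]
contact_force: [0.3, -0.5, -0.2]
width: 0.0852
gripper_force: 0.0
```

apply_moves(
  motion=[
    [0,0,0,0,0.7],
    [0,0,0,0,0.5],
    [0,0,0,0,0.35],
    [0,0,0,0,0.2],
    [0,0,0,0,0.1],
    [0,0,0,0,0.1],
    [0,0,0,0,0.1],
    [0,0,0,0,0.1],
  ],
  squeeze=45,
)

```text
time: 17.75
ee_pos: [0.6427, -0.0149, 0.0706]
ee_rot: [0.0, 0.661, 0.751, -0.0]
contact_force: [-0.5, -1.2, 5.1]
width: 0.0318
gripper_force: 44.4
```

```bash
python3 go.py 367 318 160 175.4 367 318 62 175.4
```

```text
t 17.75 tcp [642.7 -14.9  70.6] th 97.3 tilt 0.01 F [-0.5 -1.2  5.1] w 31.8 g 44.4 q6 -0.32
[367.  318.  160.  175.4] -> [ 365.2 -231.3  -89.4] spin -78.1
[367.  318.   62.  175.4] -> [ 365.2 -231.3    8.6] spin -78.1
```

apply_moves(
  motion=[
    [0,0,-15,0,0.1],
    [0,0,-50,0,0.1],
    [0,0,-90,0,0.1],
    [25,-16,-105,-8,0.1],
    [65,-41,-105,-17,0.1],
    [115,-73,-105,-27,0.1],
    [165,-105,-105,-37,0.1],
    [215,-136,-105,-47,0.1],
    [265,-168,-105,-57,0.1],
    [310,-196,-105,-67,0.1],
  ],
)

```text
time: 19.0
ee_pos: [0.4072, 0.2692, 0.1751]
ee_rot: [-0.0, 0.134, 0.991, 0.0]
contact_force: [0.6, 1.1, -5.2]
width: 0.0322
gripper_force: 45.5
```

```bash
python3 go.py 367 318 160 175.4
```

```text
t 19.0 tcp [407.2 269.2 175.1] th 164.6 tilt 0.04 F [ 0.6  1.1 -5.2] w 32.2 g 45.5 q6 -0.95
[367.  318.  160.  175.4] -> [51.7 36.4 15.1] spin -10.8
```

apply_moves(
  motion=[
    [35,25,0,-8,0.1],
    [52,36,0,-11,0.1],
    [52,36,20,-11,0.1],
    [52,36,55,-11,0.1],
    [52,36,85,-11,0.1],
    [52,36,103,-11,0.1],
    [52,36,109,-11,0.1],
    [52,36,111,-11,0.1],
    [52,36,111,-11,0.1],
  ],
)

```text
time: 20.12
ee_pos: [0.3692, 0.3169, 0.0647]
ee_rot: [0.001, 0.041, 0.999, 0.0]
contact_force: [0.1, 0.5, -4.9]
width: 0.0322
gripper_force: 45.7
```

apply_moves(
  motion=[
    [0,0,0.5,0,0.1],
    [0,0,1,0,0.1],
    [0,0,1.5,0,0.1],
    [0,0,1.5,0,0.1],
  ],
)

```text
time: 20.62
ee_pos: [0.3688, 0.3166, 0.0627]
ee_rot: [0.0, 0.041, 0.999, 0.0]
contact_force: [0.0, -0.4, -5.5]
width: 0.0321
gripper_force: 45.6
```

apply_moves(
  motion=[
    [0,0,0.5,0,0.1],
    [0,0,1,0,0.1],
    [0,0,1.5,0,0.1],
    [0,0,1.5,0,0.1],
  ],
)

```text
time: 21.12
ee_pos: [0.3688, 0.3166, 0.0625]
ee_rot: [0.0, 0.041, 0.999, 0.0]
contact_force: [-1.5, -1.5, 11.0]
width: 0.0322
gripper_force: 47.0
```

apply_moves(
  motion=[
    [0,0,-1,0,0.5],
    [0,0,-1,0,0.8],
    [0,0,-1,0,0.8],
    [0,0,-1,0,0.8],
    [0,0,-20,0,0.8],
    [0,0,-60,0,1],
    [0,0,-105,0,1],
    [0,0,-135,0,1],
  ],
)

```text
time: 22.12
ee_pos: [0.3691, 0.3168, 0.1979]
ee_rot: [0.001, 0.041, 0.999, 0.0]
contact_force: [0.2, 0.4, -0.6]
width: 0.0858
gripper_force: 0.0
```

```bash
python3 go.py 635.5 42 200 188
```

```text
t 22.12 tcp [369.1 316.8 197.9] th 175.3 tilt 0.11 F [ 0.2  0.4 -0.6] w 85.8 g 0.0 q6 -1.01
[635.5  42.  200.  188. ] -> [-288.1 -252.    -2. ] spin -12.7
```

apply_moves(
  motion=[
    [-25,-22,-2,-2,1],
    [-65,-57,-2,-4,1],
    [-108,-95,-2,-6,1],
    [-151,-132,-2,-8,1],
    [-194,-170,-2,-10,1],
    [-237,-207,-2,-12,1],
    [-275,-240,-2,-13,1],
    [-288,-252,-2,-13,1],
    [-288,-252,-2,-13,1],
  ],
)

```text
time: 23.25
ee_pos: [0.6349, 0.0412, 0.1975]
ee_rot: [-0.001, -0.071, 0.997, 0.0]
contact_force: [-0.0, 0.1, -0.4]
width: 0.0854
gripper_force: 0.0
```

```bash
python3 go.py 635.5 42 45 188; python3 -c "
from h import *
snap('wrist','w2')"
```

```text
t 23.25 tcp [634.9  41.2 197.5] th -171.8 tilt 0.08 F [-0.   0.1 -0.4] w 85.4 g 0.0 q6 -1.82
[635.5  42.   45.  188. ] -> [ -0.9   0.6 152.5] spin 0.2
```

View pics/w2.png

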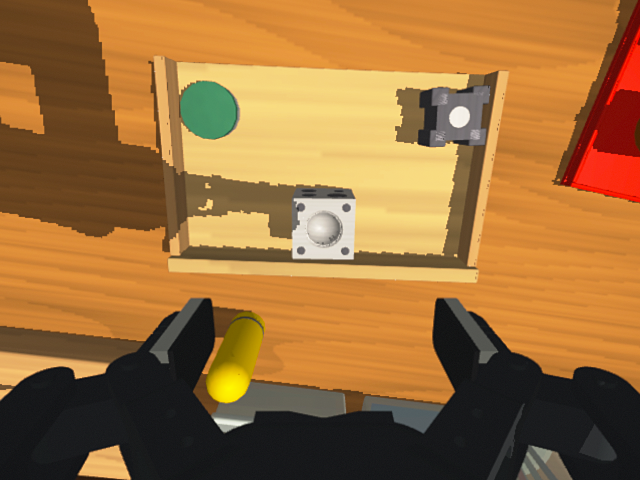

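The block stands alone at (324,228), its edges aligned with the image. The swage block (455,117) and solder tin (209,110) are in place.

Run:
```python
from m import *
print(px2w('w2',[(324,228.5),(209,110),(459,117)],[.058,.031,.047]))
```

```text
[[ 0.6348  0.0416  0.058 ]
 [ 0.5645 -0.0541  0.031 ]
 [ 0.5443  0.1241  0.047 ]]
```

apply_moves(
  motion=[
    [0,0,20,0,1],
    [0,0,60,0,1],
    [0,0,100,0,1],
    [0,0,130,0,1],
    [0,0,147,0,1],
    [0,0,153,0,1],
    [0,0,153,0,1],
  ],
)

```text
time: 24.18
ee_pos: [0.6352, 0.0423, 0.0456]
ee_rot: [0.0, -0.073, 0.997, -0.0]
contact_force: [0.8, 0.3, -0.3]
width: 0.0854
gripper_force: 0.0
```

apply_moves(
  motion=[
    [0,0,4,0,0.7],
    [0,0,4,0,0.5],
    [0,0,4,0,0.3],
    [0,0,4,0,0.3],
    [0,0,4,0,0.3],
    [0,0,4,0,0.3],
    [0,0,4,0,0.3],
  ],
  squeeze=60,
)

```text
time: 25.05
ee_pos: [0.6358, 0.0413, 0.042]
ee_rot: [0.001, -0.072, 0.997, -0.0]
contact_force: [-0.0, -1.7, 5.1]
width: 0.0454
gripper_force: 64.1
```

```bash
python3 go.py 425 -286 150 188
```

```text
t 25.05 tcp [635.8  41.3  42. ] th -171.7 tilt 0.1 F [-0.  -1.7  5.1] w 45.4 g 64.1 q6 -1.83
[ 425. -286.  150.  188.] -> [ 255.6 -293.6 -108.1] spin 0.3
```

apply_moves(
  motion=[
    [0,0,-15,0,0.3],
    [0,0,-50,0,0.3],
    [0,0,-90,0,0.3],
    [20,-23,-120,0,0.3],
    [54,-60,-140,0,0.3],
    [90,-100,-150,0,0.3],
    [130,-145,-155,0,0.3],
    [165,-185,-155,0,0.3],
    [185,-207,-155,0,0.3],
    [185,-207,-155,0,0.3],
  ],
)

```text
time: 26.3
ee_pos: [0.4796, -0.1905, 0.1954]
ee_rot: [-0.001, -0.07, 0.998, 0.001]
contact_force: [0.7, 0.5, -8.2]
width: 0.045
gripper_force: 63.8
```

```bash
python3 go.py 425 -286 150 188; python3 -c "
from h import *
snap('wrist','w3')"
```

```text
t 26.3 tcp [ 479.6 -190.5  195.4] th -171.9 tilt 0.2 F [ 0.7  0.5 -8.2] w 45.0 g 63.8 q6 -2.31
[ 425. -286.  150.  188.] -> [ 67.3 -87.   45.3] spin 0.1
```

View pics/w3.png

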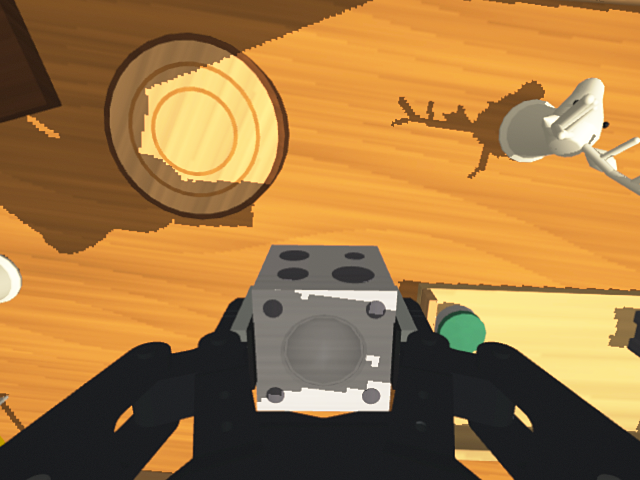

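```bash
python3 - <<'E'
from m import *
for ps in ([(151,131),(236,131),(193,88),(193,175)],[(129,128),(261,128),(195,62),(195,196)],[(105,120),(288,130),(190,33),(200,217)]):
    P=px2w('w3',ps,.04)[:,:2]; A=np.c_[2*P,np.ones(4)]; x=np.linalg.lstsq(A,(P**2).sum(1),rcond=None)[0]
    print(x[:2],np.sqrt(x[2]+x[:2]@x[:2]))
E
python3 go.py 424 -286 120 188
```

```text
[ 0.4261 -0.2922] 0.030383319518100516
[ 0.4255 -0.2909] 0.0468926712094357
[ 0.4247 -0.2895] 0.0642284848288775
t 26.35 tcp [ 480.4 -189.5  195.4] th -171.9 tilt 0.18 F [ 0.3  0.2 -8.2] w 45.2 g 63.8 q6 -2.31
[ 424. -286.  120.  188.] -> [ 69.4 -87.8  75.3] spin 0.1
```

apply_moves(
  motion=[
    [20,-26,15,0,0.3],
    [45,-59,35,0,0.3],
    [62,-81,55,0,0.3],
    [69,-91,80,0,0.3],
    [69,-91,100,0,0.3],
    [69,-91,112,0,0.3],
    [69,-91,118,0,0.3],
    [69,-91,121,0,0.3],
    [69,-91,121,0,0.3],
  ],
)

```text
time: 27.48
ee_pos: [0.427, -0.2897, 0.0754]
ee_rot: [0.0, -0.072, 0.997, -0.0]
contact_force: [0.8, -0.0, -7.2]
width: 0.0451
gripper_force: 63.6
```

```bash
python3 go.py 425 -289 70 188
```

```text
t 27.48 tcp [ 427.  -289.7   75.4] th -171.7 tilt 0.04 F [ 0.8 -0.  -7.2] w 45.1 g 63.6 q6 -2.53
[ 425. -289.   70.  188.] -> [1.9 1.  5.4] spin 0.3
```

apply_moves(
  motion=[
    [1,1,1.5,0,0.3],
    [2,1,3,0,0.3],
    [2,1,4,0,0.3],
    [2,1,4.5,0,0.3],
    [2,1,5,0,0.3],
    [2,1,5,0,0.3],
  ],
)

```text
time: 28.22
ee_pos: [0.4245, -0.289, 0.07]
ee_rot: [-0.0, -0.072, 0.997, 0.0]
contact_force: [-0.5, -0.2, -8.2]
width: 0.0451
gripper_force: 63.6
```

apply_moves(
  motion=[
    [0,0,0.5,0,0.3],
    [0,0,1,0,0.3],
    [0,0,1,0,0.3],
    [0,0,1,0,0.3],
  ],
)

```text
time: 28.72
ee_pos: [0.4246, -0.289, 0.0699]
ee_rot: [0.0, -0.072, 0.997, -0.0]
contact_force: [-2.3, 1.1, 5.3]
width: 0.0447
gripper_force: 65.1
```

apply_moves(
  motion=[
    [0,0,-0.5,0,0.6],
    [0,0,-0.5,0,1],
    [0,0,-0.5,0,1],
    [0,0,-0.5,0,1],
    [0,0,-20,0,1],
    [0,0,-60,0,1],
    [0,0,-105,0,1],
    [0,0,-135,0,1],
    [0,0,-140,0,1],
  ],
)

```text
time: 29.85
ee_pos: [0.4254, -0.2899, 0.2111]
ee_rot: [0.002, -0.072, 0.997, -0.002]
contact_force: [-0.6, 0.3, -0.9]
width: 0.0853
gripper_force: 0.0
```

```bash
python3 go.py 526.1 304.6 200 175.3;  python3 -c "
from h import *
snap('wrist','w4');snap('scene','s4')
a=cv2.imread('pics/w4.png');b=cv2.imread('pics/s4.png')
cv2.imwrite('pics/c4.png',np.vstack([cv2.resize(a,(400,300)),np.hstack([cv2.resize(b[140:230,180:300],(400,300))])]))"
```

```text
t 29.85 tcp [ 425.4 -289.9  211.1] th -171.7 tilt 0.28 F [-0.6  0.3 -0.9] w 85.3 g 0.0 q6 -2.53
[526.1 304.6 200.  175.3] -> [-185.3  573.8    9.3] spin 13.0
```

View pics/c4.png

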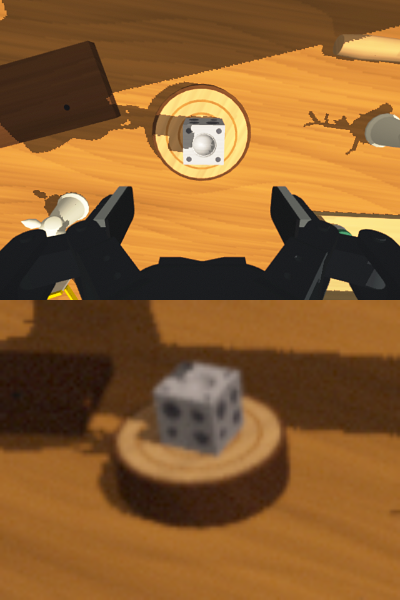

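The block stands flat on the round, with its top at (204,143) in the crop. I'll check centring numerically and move on to the bottle.

Run:
```python
from m import *
print(px2w('w4',[(326.4,228.8)],.086)); P=px2w('w4',np.array([(153,132),(250,132),(201,83),(201,181)])*1.6,.04)
print(P, P[:2].mean(0),P[2:].mean(0))
```

```text
[[ 0.422  -0.2889  0.086 ]]
[[ 0.4297 -0.3545  0.04  ]
 [ 0.4115 -0.23    0.04  ]
 [ 0.3601 -0.3016  0.04  ]
 [ 0.4894 -0.283   0.04  ]] [ 0.4206 -0.2923  0.04  ] [ 0.4248 -0.2923  0.04  ]
```

apply_moves(
  motion=[
    [-9,28,0,0,1],
    [-23,72,0,1,1],
    [-41,128,0,3,1],
    [-60,185,0,4,1],
    [-79,245,0,5,1],
    [-98,303,0,7,1],
    [-117,362,0,8,1],
    [-136,420,0,10,1],
    [-155,478,0,11,1],
    [-174,536,0,13,1],
  ],
)

```text
time: 31.2
ee_pos: [0.5186, 0.2682, 0.2067]
ee_rot: [-0.002, 0.042, 0.999, -0.001]
contact_force: [1.5, -0.1, -0.1]
width: 0.0856
gripper_force: 0.0
```

```bash
python3 go.py 526.1 304.6 200 175.3
```

```text
t 31.2 tcp [518.6 268.2 206.7] th 175.2 tilt 0.23 F [ 1.5 -0.1 -0.1] w 85.6 g 0.0 q6 -1.2
[526.1 304.6 200.  175.3] -> [-4.5 36.9  6.7] spin -0.1
```

apply_moves(
  motion=[
    [-3,25,2,0,1],
    [-4.5,37,5,0,1],
    [-4.5,37,25,0,1],
    [-4.5,37,60,0,1],
    [-4.5,37,100,0,1],
    [-4.5,37,128,0,1],
    [-4.5,37,134,0,1],
    [-4.5,37,134,0,1],
  ],
)

```text
time: 32.2
ee_pos: [0.5269, 0.3023, 0.0747]
ee_rot: [-0.001, 0.042, 0.999, -0.0]
contact_force: [-0.4, -0.2, 0.3]
width: 0.0854
gripper_force: 0.0
```

```bash
python3 go.py 526.1 304.6 73 175.3
```

```text
t 32.2 tcp [526.9 302.3  74.7] th 175.2 tilt 0.08 F [-0.4 -0.2  0.3] w 85.4 g 0.0 q6 -1.15
[526.1 304.6  73.  175.3] -> [1.  2.3 1.7] spin -0.1
```

apply_moves(
  motion=[
    [1,2,1,0,0.8],
    [1,2,1,0,0.6],
    [1,2,1,0,0.45],
    [1,2,1,0,0.3],
    [1,2,1,0,0.3],
    [1,2,1,0,0.3],
    [1,2,1,0,0.3],
  ],
  squeeze=30,
)

```text
time: 33.08
ee_pos: [0.5268, 0.3055, 0.0754]
ee_rot: [0.001, 0.041, 0.999, 0.0]
contact_force: [-0.7, 0.8, 6.5]
width: 0.0491
gripper_force: 31.9
```

```bash
python3 go.py 526.1 304.6 73 175.3 626.5 101.5 170 96.3
```

```text
t 33.08 tcp [526.8 305.5  75.4] th 175.3 tilt 0.13 F [-0.7  0.8  6.5] w 49.1 g 31.9 q6 -1.15
[526.1 304.6  73.  175.3] -> [ 0.7 -1.   2.4] spin -0.0
[626.5 101.5 170.   96.3] -> [-116.3 -195.1  -94.6] spin 79.0
```

apply_moves(
  motion=[
    [0,0,-15,0,0.3],
    [0,0,-45,0,0.3],
    [0,0,-80,0,0.3],
    [-10,-17,-95,9,0.3],
    [-28,-47,-95,19,0.3],
    [-46,-77,-95,29,0.3],
    [-64,-107,-95,39,0.3],
    [-82,-137,-95,49,0.3],
    [-100,-167,-95,59,0.3],
    [-116,-195,-95,69,0.3],
  ],
)

```text
time: 34.33
ee_pos: [0.6258, 0.0999, 0.1692]
ee_rot: [-0.0, 0.602, 0.798, -0.0]
contact_force: [0.3, 0.5, -2.8]
width: 0.0491
gripper_force: 31.9
```

apply_moves(
  motion=[
    [0,0,0,8,0.3],
    [0,0,0,10,0.3],
    [0,0,0,10,0.3],
    [0,0,0,10,0.3],
  ],
)

```text
time: 34.83
ee_pos: [0.6254, 0.1017, 0.1691]
ee_rot: [-0.0, 0.667, 0.745, -0.0]
contact_force: [0.0, -0.0, -1.6]
width: 0.0491
gripper_force: 31.9
```

```bash
python3 go.py 626.5 101.5 86 96.3
```

```text
t 34.83 tcp [625.4 101.7 169.1] th 96.4 tilt 0.02 F [ 0.  -0.  -1.6] w 49.1 g 31.9 q6 -0.13
[626.5 101.5  86.   96.3] -> [-0.3  1.1 83.1] spin 0.1
```

apply_moves(
  motion=[
    [0,1,15,0,0.3],
    [0,1,40,0,0.3],
    [0,1,65,0,0.3],
    [0,1,78,0,0.3],
    [0,1,82,0,0.3],
    [0,1,84,0,0.3],
    [0,1,85,0,0.3],
    [0,1,85,0,0.3],
  ],
)

```text
time: 35.83
ee_pos: [0.6272, 0.1013, 0.0848]
ee_rot: [0.001, 0.667, 0.745, 0.0]
contact_force: [0.5, 0.5, -2.7]
width: 0.0492
gripper_force: 31.9
```

apply_moves(
  motion=[
    [0,0,0.5,0,0.3],
    [0,0,1,0,0.3],
    [0,0,1.5,0,0.3],
    [0,0,2,0,0.3],
    [0,0,2,0,0.3],
  ],
)

```text
time: 36.45
ee_pos: [0.6269, 0.1014, 0.0834]
ee_rot: [0.0, 0.667, 0.745, 0.0]
contact_force: [-2.4, 0.0, 5.7]
width: 0.0494
gripper_force: 32.7
```

apply_moves(
  motion=[
    [0,0,-0.5,0,0.6],
    [0,0,-0.5,0,1],
    [0,0,-0.5,0,1],
    [0,0,-0.5,0,1],
    [0,0,-20,0,1],
    [0,0,-60,0,1],
    [0,0,-100,0,1],
    [0,0,-117,0,1],
  ],
)

```text
time: 37.45
ee_pos: [0.6283, 0.1013, 0.203]
ee_rot: [0.002, 0.667, 0.745, 0.002]
contact_force: [1.4, -0.7, -0.3]
width: 0.0854
gripper_force: 0.0
```

```bash
python3 go.py 368.8 316.6 200 175.3
```

```text
t 37.45 tcp [628.3 101.3 203. ] th 96.3 tilt 0.35 F [ 1.4 -0.7 -0.3] w 85.4 g 0.0 q6 -0.13
[368.8 316.6 200.  175.3] -> [ 242.4 -234.4    1.4] spin -79.0
```

apply_moves(
  motion=[
    [15,-14,0,-8,1],
    [42,-40,0,-17,1],
    [75,-72,0,-27,1],
    [108,-104,0,-37,1],
    [142,-136,0,-47,1],
    [175,-168,0,-57,1],
    [208,-200,0,-67,1],
    [233,-225,0,-76,1],
    [242,-234,0,-79,1],
    [242,-234,0,-79,1],
  ],
)

```text
time: 38.7
ee_pos: [0.3676, 0.3164, 0.1991]
ee_rot: [0.0, 0.041, 0.999, -0.0]
contact_force: [-0.3, -0.3, -0.9]
width: 0.0855
gripper_force: 0.0
```

```bash
python3 go.py 368.8 316.6 63 175.3
```

```text
t 38.7 tcp [367.6 316.4 199.1] th 175.3 tilt 0.02 F [-0.3 -0.3 -0.9] w 85.5 g 0.0 q6 -1.01
[368.8 316.6  63.  175.3] -> [ -1.2   0.3 136.1] spin -0.0
```

apply_moves(
  motion=[
    [-1,0,20,0,1],
    [-1,0,55,0,1],
    [-1,0,95,0,1],
    [-1,0,125,0,1],
    [-1,0,135,0,1],
    [-1,0,135,0,1],
    [-1,0,135,0,1],
  ],
)

```text
time: 39.58
ee_pos: [0.3697, 0.3163, 0.065]
ee_rot: [0.001, 0.042, 0.999, 0.001]
contact_force: [-0.8, 0.5, -0.7]
width: 0.0855
gripper_force: 0.0
```

apply_moves(
  motion=[
    [0,0,0,0,0.7],
    [0,0,0,0,0.5],
    [0,0,0,0,0.35],
    [0,0,0,0,0.2],
    [0,0,0,0,0.1],
    [0,0,0,0,0.1],
    [0,0,0,0,0.1],
    [0,0,0,0,0.1],
  ],
  squeeze=45,
)

```text
time: 40.58
ee_pos: [0.3688, 0.3164, 0.0647]
ee_rot: [0.0, 0.041, 0.999, 0.0]
contact_force: [-0.2, -0.1, 6.3]
width: 0.0321
gripper_force: 44.3
```

```bash
python3 go.py 368.8 316.6 63 175.3 642.5 -14.9 170 97.3
```

```text
t 40.58 tcp [368.8 316.4  64.7] th 175.3 tilt 0.05 F [-0.2 -0.1  6.3] w 32.1 g 44.3 q6 -1.01
[368.8 316.6  63.  175.3] -> [0.1 0.2 1.7] spin -0.0
[642.5 -14.9 170.   97.3] -> [-300.  -307.6 -105.3] spin 78.0
```

apply_moves(
  motion=[
    [0,0,-15,0,0.1],
    [0,0,-50,0,0.1],
    [0,0,-95,0,0.1],
    [-25,-25,-120,9,0.1],
    [-65,-66,-125,19,0.1],
    [-107,-109,-125,29,0.1],
    [-149,-152,-125,39,0.1],
    [-190,-195,-125,49,0.1],
    [-232,-238,-125,59,0.1],
    [-270,-277,-125,69,0.1],
  ],
)

```text
time: 41.82
ee_pos: [0.6151, 0.016, 0.1887]
ee_rot: [-0.001, 0.602, 0.798, -0.0]
contact_force: [0.6, 0.5, -5.1]
width: 0.0322
gripper_force: 45.7
```

```bash
python3 go.py 642.5 -14.9 170 97.3
```

```text
t 41.83 tcp [615.1  16.  188.7] th 105.9 tilt 0.12 F [ 0.6  0.5 -5.1] w 32.2 g 45.7 q6 -0.43
[642.5 -14.9 170.   97.3] -> [-37.3  17.9  18.7] spin 8.6
```

apply_moves(
  motion=[
    [-25,12,0,6,0.1],
    [-37,18,0,9,0.1],
    [-37,18,10,9,0.1],
    [-37,18,20,9,0.1],
    [-37,18,20,9,0.1],
  ],
)

```text
time: 42.45
ee_pos: [0.6404, -0.0114, 0.1672]
ee_rot: [-0.002, 0.66, 0.751, -0.001]
contact_force: [-0.4, -0.6, -4.8]
width: 0.0322
gripper_force: 45.7
```

```bash
python3 go.py 642.5 -14.9 76 97.3
```

```text
t 42.45 tcp [640.4 -11.4 167.2] th 97.4 tilt 0.3 F [-0.4 -0.6 -4.8] w 32.2 g 45.7 q6 -0.32
[642.5 -14.9  76.   97.3] -> [-3.9  2.  91.2] spin 0.1
```

apply_moves(
  motion=[
    [0,0,15,0,0.1],
    [0,0,40,0,0.1],
    [0,0,65,0,0.1],
    [0,0,80,0,0.1],
    [0,0,84,0,0.1],
    [0,0,84,0,0.1],
    [0,0,84,0,0.1],
  ],
)

```text
time: 43.32
ee_pos: [0.6435, -0.0127, 0.0862]
ee_rot: [0.001, 0.661, 0.751, 0.001]
contact_force: [0.2, 0.8, -5.0]
width: 0.0323
gripper_force: 45.7
```

```bash
python3 go.py 642.5 -14.9 76 97.3
```

```text
t 43.33 tcp [643.5 -12.7  86.2] th 97.3 tilt 0.13 F [ 0.2  0.8 -5. ] w 32.3 g 45.7 q6 -0.32
[642.5 -14.9  76.   97.3] -> [-2.  -1.3 10.2] spin -0.0
```

apply_moves(
  motion=[
    [-2,-1,4,0,0.1],
    [-2,-1,8,0,0.1],
    [-2,-1,10.5,0,0.1],
    [-2,-1,12,0,0.1],
    [-2,-1,12,0,0.1],
    [-2,-1,12,0,0.1],
  ],
)

```text
time: 44.08
ee_pos: [0.642, -0.0147, 0.0731]
ee_rot: [0.0, 0.661, 0.751, 0.0]
contact_force: [-0.5, -1.2, -4.2]
width: 0.032
gripper_force: 46.0
```

```bash
python3 go.py 642.5 -14.9 72.7 97.3
```

```text
t 44.08 tcp [642.  -14.7  73.1] th 97.3 tilt 0.01 F [-0.5 -1.2 -4.2] w 32.0 g 46.0 q6 -0.32
[642.5 -14.9  72.7  97.3] -> [-0.3  0.5  0.4] spin -0.0
```

apply_moves(
  motion=[
    [0,0.5,0.5,0,0.1],
    [0,0.5,1,0,0.1],
    [0,0.5,1.5,0,0.1],
    [0,0.5,1.5,0,0.1],
  ],
)

```text
time: 44.58
ee_pos: [0.6424, -0.0146, 0.0727]
ee_rot: [0.0, 0.661, 0.751, 0.0]
contact_force: [-3.1, 0.4, 5.4]
width: 0.0319
gripper_force: 46.7
```

apply_moves(
  motion=[
    [0,0,-0.5,0,0.3],
    [0,0,-0.5,0,0.6],
    [0,0,-0.5,0,1],
    [0,0,-0.5,0,1],
    [0,0,-0.5,0,1],
    [0,0,-20,0,1],
    [0,0,-60,0,1],
    [0,0,-105,0,1],
    [0,0,-128,0,1],
  ],
)

```text
time: 45.7
ee_pos: [0.644, -0.0149, 0.2041]
ee_rot: [0.003, 0.661, 0.751, 0.002]
contact_force: [0.6, 0.4, -0.8]
width: 0.0854
gripper_force: 0.0
```

```bash
python3 go.py 446.3 312.4 200 175.3
```

```text
t 45.7 tcp [644.  -14.9 204.1] th 97.3 tilt 0.36 F [ 0.6  0.4 -0.8] w 85.4 g 0.0 q6 -0.32
[446.3 312.4 200.  175.3] -> [ 349.7 -154.6    2.5] spin -78.0
```

apply_moves(
  motion=[
    [20,-9,0,-8,1],
    [55,-24,0,-17,1],
    [100,-44,0,-27,1],
    [148,-65,0,-37,1],
    [196,-86,0,-47,1],
    [244,-107,0,-57,1],
    [292,-129,0,-67,1],
    [335,-148,0,-76,1],
    [349,-154,0,-78,1],
    [349,-154,0,-78,1],
  ],
)

```text
time: 46.95
ee_pos: [0.4454, 0.3126, 0.2005]
ee_rot: [0.001, 0.041, 0.999, 0.0]
contact_force: [-0.3, 0.1, -0.0]
width: 0.0853
gripper_force: 0.0
```

```bash
python3 go.py 446.3 312.4 59 175.3
```

```text
t 46.95 tcp [445.4 312.6 200.5] th 175.3 tilt 0.1 F [-0.3  0.1 -0. ] w 85.3 g 0.0 q6 -1.08
[446.3 312.4  59.  175.3] -> [ -0.7  -0.2 141.5] spin 0.0
```

apply_moves(
  motion=[
    [-0.5,0,20,0,1],
    [-0.5,0,55,0,1],
    [-0.5,0,95,0,1],
    [-0.5,0,128,0,1],
    [-0.5,0,140,0,1],
    [-0.5,0,140,0,1],
    [-0.5,0,140,0,1],
  ],
)

```text
time: 47.82
ee_pos: [0.4472, 0.312, 0.0608]
ee_rot: [0.001, 0.042, 0.999, 0.001]
contact_force: [0.2, 0.0, 0.7]
width: 0.0856
gripper_force: 0.0
```

apply_moves(
  motion=[
    [0,0,0,0,0.7],
    [0,0,0,0,0.5],
    [0,0,0,0,0.3],
    [0,0,0,0,0.3],
    [0,0,0,0,0.3],
    [0,0,0,0,0.3],
  ],
  squeeze=30,
)

```text
time: 48.58
ee_pos: [0.4464, 0.3125, 0.0606]
ee_rot: [0.001, 0.041, 0.999, 0.0]
contact_force: [-0.2, 0.5, 6.9]
width: 0.0508
gripper_force: 30.7
```

```bash
python3 go.py 576.6 37 170 187.3
```

```text
t 48.58 tcp [446.4 312.5  60.6] th 175.3 tilt 0.11 F [-0.2  0.5  6.9] w 50.8 g 30.7 q6 -1.08
[576.6  37.  170.  187.3] -> [-152.5 -263.8 -109.4] spin -12.0
```

apply_moves(
  motion=[
    [0,0,-15,0,0.3],
    [0,0,-50,0,0.3],
    [0,0,-95,0,0.3],
    [-18,-31,-110,-2,0.3],
    [-46,-79,-110,-4,0.3],
    [-76,-131,-110,-6,0.3],
    [-106,-183,-110,-8,0.3],
    [-135,-233,-110,-10,0.3],
    [-152,-263,-110,-12,0.3],
    [-152,-263,-110,-12,0.3],
  ],
)

```text
time: 49.82
ee_pos: [0.5769, 0.0345, 0.1699]
ee_rot: [0.001, -0.061, 0.998, -0.0]
contact_force: [-0.1, 0.4, -3.1]
width: 0.0505
gripper_force: 32.3
```

apply_moves(
  motion=[
    [0,0,15,0,0.3],
    [0,0,40,0,0.3],
    [0,0,65,0,0.3],
    [0,0,82,0,0.3],
    [0,0,87,0,0.3],
    [0,0,87,0,0.3],
    [0,0,87,0,0.3],
  ],
)

```text
time: 50.7
ee_pos: [0.5764, 0.0374, 0.0834]
ee_rot: [0.001, -0.064, 0.998, -0.0]
contact_force: [-0.7, 0.8, -2.6]
width: 0.0506
gripper_force: 32.3
```

```bash
python3 go.py 576.6 37 68.6 187.3
```

```text
t 50.7 tcp [576.4  37.4  83.4] th -172.7 tilt 0.1 F [-0.7  0.8 -2.6] w 50.6 g 32.3 q6 -1.83
[576.6  37.   68.6 187.3] -> [-0.1 -0.4 14.8] spin -0.0
```

apply_moves(
  motion=[
    [0,-0.3,5,0,0.3],
    [0,-0.3,10,0,0.3],
    [0,-0.3,12.5,0,0.3],
    [0,-0.3,14,0,0.3],
    [0,-0.3,14.5,0,0.3],
    [0,-0.3,15,0,0.3],
    [0,-0.3,15,0,0.3],
  ],
)

```text
time: 51.58
ee_pos: [0.5756, 0.0371, 0.0686]
ee_rot: [0.0, -0.064, 0.998, -0.0]
contact_force: [-2.2, 0.4, 5.8]
width: 0.0506
gripper_force: 32.9
```

apply_moves(
  motion=[
    [0,0,-0.5,0,0.6],
    [0,0,-0.5,0,0.9],
    [0,0,-0.5,0,0.9],
    [0,0,-0.5,0,0.9],
    [0,0,-20,0,0.9],
    [0,0,-60,0,0.9],
    [0,0,-105,0,0.9],
    [0,0,-132,0,0.9],
  ],
)

```text
time: 52.58
ee_pos: [0.5766, 0.037, 0.2018]
ee_rot: [0.002, -0.064, 0.998, -0.0]
contact_force: [0.4, -0.5, 0.0]
width: 0.0769
gripper_force: 0.0
```

```bash
python3 go.py 541.5 -15 234 96.1
```

```text
t 52.58 tcp [576.6  37.  201.8] th -172.7 tilt 0.18 F [ 0.4 -0.5  0. ] w 76.9 g 0.0 q6 -1.83
[541.5 -15.  234.   96.1] -> [ 41.3 -47.2 -32.3] spin 91.2
```

Returning to the same viewpoint as w1 allows a direct before/after comparison.

apply_moves(
  motion=[
    [5,-5,-20,10,1],
    [10,-10,-32,20,1],
    [15,-17,-32,30,1],
    [20,-24,-32,40,1],
    [26,-30,-32,50,1],
    [32,-36,-32,60,1],
    [38,-43,-32,70,1],
    [41,-47,-32,80,1],
    [41,-47,-32,90,1],
    [41,-47,-32,91,1],
  ],
)

```text
time: 53.82
ee_pos: [0.541, -0.0148, 0.2315]
ee_rot: [-0.0, 0.667, 0.745, -0.0]
contact_force: [-0.2, 0.0, -0.7]
width: 0.0856
gripper_force: 0.0
```

apply_moves(
  motion=[
    [0,0,0,0,1],
    [0,0,0,0,1],
    [0,0,0,0,1],
    [0,0,0,0,1],
  ],
)

```text
time: 54.32
ee_pos: [0.5411, -0.0147, 0.2316]
ee_rot: [-0.0, 0.667, 0.745, 0.0]
contact_force: [0.5, -1.0, -0.0]
width: 0.0855
gripper_force: 0.0
```

```bash
python3 go.py; python3 -c "
from h import *
snap('wrist','w5');snap('scene','s5')
K,D,T=load('w1');print(T[:3,3]);print(load('w5')[2][:3,3])"
```

```text
t 54.33 tcp [541.1 -14.7 231.6] th 96.3 tilt 0.0 F [ 0.5 -1.  -0. ] w 85.5 g 0.0 q6 -0.34
[-0.53606865 -0.10208159  0.34258421]
[-0.53557492 -0.1027178   0.34012316]
```

View pics/w5.png

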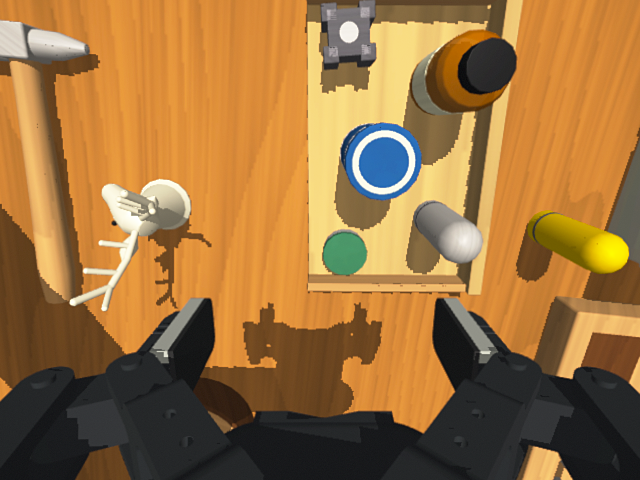

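All three stand upright in their spots, with cap (488,64), lid (384,162) and punch ball (459,240) almost as before. The fixed scene camera gives an exact shift check.

Run:
```python
from m import *
for fa,fb,c in (('scene0','s5',[('tin',334,237,14,.1),('bottle',355,262,12,.117),('punch',294,253,11,.09),('swage',380,264,11,.04),('green',296,243,9,.03),('stag',340,200,14,.08)]),('w1','w5',[('tin',384,162,38,.102),('bottle',488,64,28,.117),('punch',459,240,24,.091),('swage',347,32,26,.047),('green',345,250,24,.031)])):
    a=cv2.imread(f'pics/{fa}.png');b=cv2.imread(f'pics/{fb}.png')
    for n,u,v,h,z in c:
        t=cv2.resize(a[v-h:v+h,u-h:u+h],None,fx=4,fy=4,interpolation=cv2.INTER_CUBIC); m=8
        y0=max(v-h-m,0); s=cv2.resize(b[y0:v+h+m,u-h-m:u+h+m],None,fx=4,fy=4,interpolation=cv2.INTER_CUBIC)
        _,mx,_,l=cv2.minMaxLoc(cv2.matchTemplate(s,t,cv2.TM_CCOEFF_NORMED))
        d=np.array([l[0]/4-m,l[1]/4-(v-h-y0)])
        print(fa,n,round(mx,3),d,'mm',(px2w(fb,[np.array([u,v])+d],z)-px2w(fa,[(u,v)],z))[0,:2]*1e3)
```

```text
scene0 tin 0.99 [ 1.   -0.25] mm [-1.5555  1.3845]
scene0 bottle 0.981 [ 0.25 -0.75] mm [-1.9438 -0.3537]
scene0 punch 0.994 [0. 0.] mm [0. 0.]
scene0 swage 0.996 [0. 0.] mm [0. 0.]
scene0 green 0.996 [0. 0.] mm [0. 0.]
scene0 stag 0.998 [0. 0.] mm [0. 0.]
w1 tin 0.936 [-0.25 -1.25] mm [-1.134   1.4167]
w1 bottle 0.984 [-1.  1.] mm [-1.9278 -0.338 ]
w1 punch 0.991 [1.   1.25] mm [-0.2263  0.3461]
w1 swage 0.982 [1. 0.] mm [-0.0851 -0.0042]
w1 green 0.971 [0.25 1.  ] mm [-0.0439  0.1771]
```

Each thing is back within about 2 mm of its spot, the bystanders have not moved and nothing is being touched, so I'm handing in.

```bash
python3 -c "
from station import bot
print(bot.close_job())"
```

```text
the job is handed in; nothing more can be done
None
```

The job is handed in at about 54 s: the doming block stands flat on the round within about 3 mm of its middle, the bottle, tin and punch are back upright within about 2 mm of their spots, and the swage block, green-lidded tin and stag did not move.

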